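Pack the orange cheese into the judging rack

ROBOT

A 6-joint arm with a two-finger parallel gripper is mounted at the origin on the work surface. World frame = base frame: x ahead of the robot, y to its left, z up, the work surface at z = 0. Lengths are in m, angles in rad, forces in N, time in s.
With the tool pointing down it reaches from about 0.3 to 0.75 m from the base axis. Payload 8.5 kg.
Tool frame: the origin (TCP) lies at the very end of the fingers, on their centre line; the grasp point (between the pads) lies manip.grasp_offset behind it (manip.grasp_offset is the distance from the TCP to the grasp point, in m); z points along the fingers, x is the direction in which the jaws open and shut, and the axes are right-handed (so a half turn about z gives the same grasp; the last joint's range is limited). The gripper opens to 88 mm and grips with 3 to 60 N. Pads are 18 mm wide; open, the fingers measure 123 mm over their backs; the gripper's body (75 mm by 187 mm) begins 45 mm behind the grasp point.
Start: joints at [-0.215, 0.381, 1.297, -0, 1.464, -0.215], TCP at [0.55, 0, 0.239] pointing down, gripper open.
Joint ranges: [-3.11, 3.11], [-0.89, 2.33], [0.22, 2.48], [-1.42, 4.56], [0.17, 2.85], [-2.88, 2.88]. Speed limits (rad/s): [2.39, 2.39, 3.14, 3.14, 3.14, 3.14].

INTERFACE

Orientations are given as a unit quaternion [w, x, y, z].
In Python, from bench import manip gives the robot as it stands.
- The arm moves only by the shell command python3 -m jog 'ROWS' [FORCE]. ROWS is a JSON object of lists of equal length, an entry for each row: "xyz": the shift along the tool's x, y, z in m, a list of three; "roll": the turn about the tool's z in degrees; "jaw": the finger opening in m, from 0 to 0.0881. A call has 1 to 5 rows; each row is the pose to reach, as a shift and turn from the pose commanded when the call began, along the tool's axes at that moment; what a row does not reach only later rows make up. A row lasts 1/8 s, in which the tool goes at most 62.5 mm and 10.7 degrees, less where a joint would pass 70% of its speed; a pose out of reach is approached as far as the arm can. A call with a gripper value outside its range is refused whole. The fingers move at their own pace and stop on an object; FORCE is the grip in N (left out, the last holds). Time passes only in rows, so rows that repeat a pose let the fingers close. It gives the time, the measured TCP pose, the force and the opening at its end, in the units of the state.
- manip.state(): the state, without advancing time (a new reading comes with each control period).
- manip.get_image(name): name is "scene" or "side" or "wrist"; returns a dict with "color" (420x560x3 uint8, red, green, blue), "range_z" (420x560 float32, m along the optical axis (not along the pixel's ray), 0 where there is no reading), "camera_matrix" (3x3 intrinsics, pixels), "xyz" and "orientation" of the camera in the world. Camera axes: x right, y up, looking along -z (the intrinsics and any distortion apply to the point x, -y, -z); pixel columns grow to the right and rows downward; lengths in m; the calibration is good to about 2 mm. The wrist camera is an equidistant fisheye: a pixel r from the principal point sees the ray r / f radians off the axis. A picture is of the moment at which its call begins.
- manip.sign_off(): hands the job in, once; it reports no verdict.
The state is a dict: "clock": time; "q": joint angles; "joint_velocities": joint speeds; "joint_efforts": joint torques, N m; "tcp_pos": TCP position; "eef_rot": TCP orientation; "ft_force": force on the tool from outside, world axes, zero at the start; "ft_torque": the same for the moment, N m; "finger_gap": finger opening in m.
Only numpy, scipy, OpenCV 4.12 (cv2) and the standard library are available. Lean on these libraries where they do the work, as an engineer would, in place of code of your own. Each camera call takes 0.05 s, during which the arm holds its last target.

TASK

Add the orange cheese slab to the wooden judging rack: stand it upright on the rack's floor, square to the rack, beside the pale yellow slab that is already there and on the side of the sliding stop. Then push the stop towards the end wall until both slabs stand upright and snug, with no slack left between wall and stop.

Things in the scene. Friction and masses are not known exactly. Their poses are not given: they have to be found in the camera images.
- orange_slab: Slab to pack: orange cheese, 50 (x) x 36 (y) x 90 (z) mm, about 0.18 kg, standing on the table among a white and a dark brown slab of the same size, in any order, which are not wanted. Origin: centre of its underside, z up; a half turn makes no difference. Gripped across its 50 mm width (x), its broad faces (towards +y, -y) stay free for its neighbours.
- pale_slab: Pale yellow slab already in the rack, loose, also 50 (x) x 36 (y) x 90 (z) mm, standing on the rack's floor up to 13 mm short of the end wall, its 36 mm thickness along the rack's length (axes nearly parallel to the rack's). Origin: centre of its underside, z up.
- rack: Wooden rack, fixed. Origin: centre of underside, z up, length along y. Floor board 100 (x) x 300 (y) mm, its top, where slabs stand, at z = 10 mm. End wall at the +y end: inner face at y = +135 mm, 15 mm thick, top at z = 95 mm. Low lips along both long sides, 80 mm apart inside, reach z = 18 mm; slabs stand between them, centred on x = 0.
- stop (a joint): Travel (m) of the rack's sliding stop, 0 to 0.19, starts at 0 to 0.05, grows towards the wall (rack +y). Its face is at rack y = -85 mm + travel: aluminium plate 76 mm wide (x), 12 thick, top at z = 82. Fixed behind it, 12 to 32 mm behind the face, a blue grip block 30 mm wide (x), top at z = 100, to push or pinch. Friction 2.5 N; stays where left. Snug on two slabs: 0.148.
Mind the look-alikes: they are no part of the job. What is meant by the orange_slab is not green or turquoise, and is the larger of those in its own colour.

How it is judged:
On the way:
1. the orange slab stands upright on the rack's floor between the pale slab and the stop, before the stop is pushed home (x of orange_slab in the frame of rack between -0.02 and 0.02 m and z of orange_slab in the frame of rack between 0.003 and 0.017 m and angle between orange_slab's own z axis and vertical below 0.17 rad and y of orange_slab in the frame of rack between -0.04 and 0.098 m and angle between the x axis of orange_slab and the x axis of rack, either way round below 0.26 rad), for 0.2 s.
At the end, for the whole second after the job is handed in: On the rack's floor stand, in order from the end wall: pale slab, orange slab, stop. Both slabs are at rest, within 20 mm of the centre line, upright and square within about 10 degrees; at most 12 mm of slack in all is left (stop travel over 0.136 m) (x of orange_slab in the frame of rack between -0.02 and 0.02 m and z of orange_slab in the frame of rack between 0.003 and 0.017 m and angle between each of orange_slab, pale_slab's own z axis and vertical below 0.17 rad and y of orange_slab in the frame of rack between 0.06 and 0.092 m and y of pale_slab in the frame of rack between 0.1 and 0.125 m and x of pale_slab in the frame of rack between -0.02 and 0.02 m and z of pale_slab in the frame of rack between 0.003 and 0.017 m and angle between the x axis of each of orange_slab, pale_slab and the x axis of rack, either way round below 0.17 rad and value of joint stop above 0.136 m and linear speed of each of orange_slab, pale_slab below 0.02 m/s); the robot touches nothing.
It also fails if it takes over 54 s, if anything falls off the work surface, if the arm or the gripper's body presses on something with over 40 N, if the wrist force passes 120 N, or if a joint passes its speed limit or range.

## Working session

There is one attempt and no reset: what is moved stays moved. The work goes in short steps, Python scripts to look and compute and a shell command to move; the robot and the scene stay as the last step left them, time stands still between calls to the robot, and variables do not carry over. Pictures are saved under pics/ and viewed, and the job is handed in when it is done.

```bash
ls; mkdir -p pics; python3 - <<'E'
from bench import manip
import cv2
print(manip.state(), manip.grasp_offset)
for n in ["scene","side","wrist"]:
    d=manip.get_image(n); cv2.imwrite(f"pics/{n}0.png",d["color"][:,:,::-1]); print(n,d["camera_matrix"].tolist(),d["xyz"],d["orientation"])
E
```

```text
pics
{'clock': 0.0, 'q': array([-2.15282789e-01,  3.81149148e-01,  1.29827793e+00, -1.34849689e-05,
        1.46360185e+00, -2.15343912e-01]), 'joint_velocities': array([-0.00055854,  0.00056538, -0.00070337, -0.00063017,  0.00059589,
        0.00129443]), 'joint_efforts': array([-6.18006070e-04, -4.37936819e+01, -2.24552107e+01,  7.13253510e-02,
        3.52583989e-02, -8.49877097e-05]), 'tcp_pos': array([5.49704447e-01, 6.83275135e-05, 2.38157143e-01]), 'eef_rot': array([-1.46883567e-04,  9.99999742e-01,  3.12874367e-05, -7.02984865e-04]), 'ft_force': array([-0.2850273 ,  0.42529571, -0.07587374]), 'ft_torque': array([ 0.0446091 , -0.06307102,  0.02739426]), 'finger_gap': 0.08824233682795568} 0.0187
scene [[534.1993604784644, 0.0, 283.38800519482555], [0.0, 534.1993604784644, 202.32555991480243], [0.0, 0.0, 1.0]] [ 1.28654422 -0.43222062  0.90553049] [0.80004722 0.3219489  0.1964929  0.46654463]
side [[389.8308572130366, 0.0, 283.34254446625334], [0.0, 389.8308572130366, 210.18133675215896], [0.0, 0.0, 1.0]] [ 0.31489811 -0.51479903  0.48778554] [ 0.86635396  0.42410712 -0.10557703 -0.24169702]
wrist [[325.19226210127806, 0.0, 279.6417054858249], [0.0, 325.19226210127806, 211.09703773710982], [0.0, 0.0, 1.0]] [0.54956701 0.08472052 0.38431693] [ 9.86428492e-01 -1.64190750e-01  4.65291949e-04 -1.02394239e-04]
```

View pics/scene0.png

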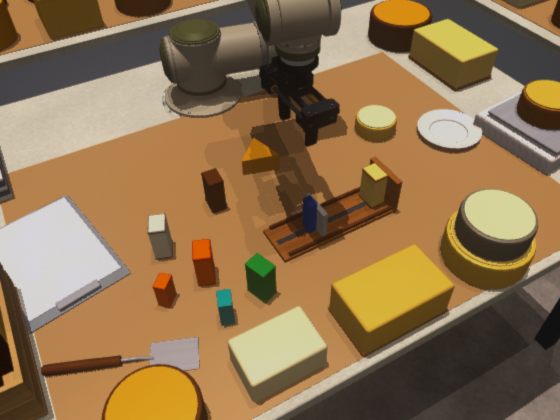

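View pics/side0.png

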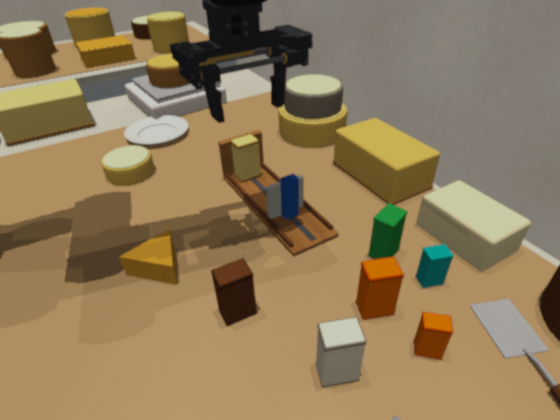

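View pics/wrist0.png

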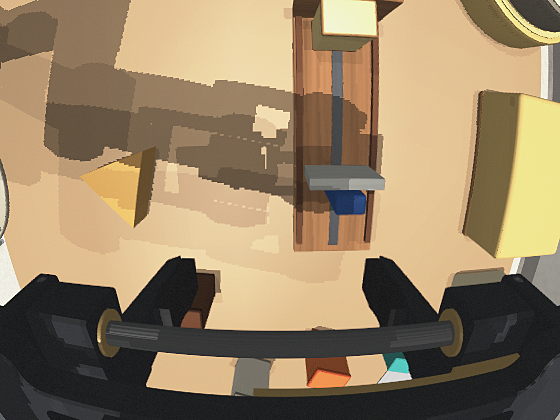

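The scene view shows the large orange slab at (204,262), with the small one at (165,290). The rack has the blue-grip stop at (315,215) and the pale slab and wall at (378,185). Next I'll measure them.

```bash
cat > h.py <<'E'
from bench import manip
import numpy as np, cv2
from scipy.spatial.transform import Rotation as R
def cloud(n):
    d=manip.get_image(n); K=d["camera_matrix"]; z=d["range_z"]; v,u=np.mgrid[0:420,0:560]
    x=(u-K[0,2])/K[0,0]; y=(v-K[1,2])/K[1,1]
    if n=="wrist":
        r=np.hypot(x,y); s=np.where(r>1e-6,np.tan(np.minimum(r,1.5))/np.maximum(r,1e-6),1); x=x*s;y=y*s
    P=np.stack([x*z,-y*z,-z],-1); o=d["orientation"]
    W=P@R.from_quat([o[1],o[2],o[3],o[0]]).as_matrix().T+d["xyz"]
    W[z==0]=np.nan
    hsv=cv2.cvtColor(d["color"],cv2.COLOR_RGB2HSV)
    return d["color"],hsv,W,(v,u)
def rect(p):
    (c,s,a)=cv2.minAreaRect((p*1000).astype(np.float32)); return np.round(c,1),np.round(s,1),round(a,1)
E
python3 - <<'E'
from h import *
for n in ["scene","side","wrist"]:
    c,h,W,_=cloud(n); H,S,V=h[...,0],h[...,1],h[...,2]; z=W[...,2]
    def rep(nm,m):
        m=m&np.isfinite(z); nn,l,st,ce=cv2.connectedComponentsWithStats(m.astype(np.uint8))
        for i in range(1,nn):
            if st[i,4]>60:
                p=W[l==i]; print(n,nm,st[i].tolist(),"z",np.round(np.median(p[:,2]),4),"mean",np.round(p.mean(0)[:2]*1000,1),"rect",rect(p[:,:2]))
    on=(W[...,0]>0.2)&(W[...,0]<0.9)&(abs(W[...,1])<0.5)
    rep("orangeTop",on&(S>180)&(H<14)&(z>.084)&(z<.096))
    rep("orangeAll",on&(S>180)&(H<12)&(V>120)&(z>.02)&(z<.12))
    rep("top100",on&(z>.094)&(z<.106)&(H>18)&(H<35))
    rep("blueTop",on&(z>.094)&(z<.106)&(H>100)&(H<130)&(S>120))
    rep("lipwood",on&(z>.013)&(z<.023)&(H<20))
    rep("plate",on&(z>.077)&(z<.087))
    rep("wall",on&(z>.089)&(z<.099)&(H<18))
E
```

```text
scene orangeTop [371, 158, 31, 29, 154] z 0.0939 mean [621.3 192.9] rect (array([615.6, 193.1]), array([99.6, 16.5]), 0.2)
scene orangeTop [202, 169, 20, 17, 222] z 0.0897 mean [ 436.4 -155. ] rect (array([ 436.7, -154.9]), array([33.4, 50.7]), 87.6)
scene orangeTop [192, 239, 19, 23, 392] z 0.0895 mean [ 618.1 -258. ] rect (array([ 616.1, -257.4]), array([35.9, 53.4]), 66.9)
scene orangeAll [192, 239, 19, 21, 86] z 0.0887 mean [ 622.5 -259.6] rect (array([ 615.8, -257.4]), array([35.9, 52.7]), 67.3)
scene top100 [364, 163, 23, 17, 224] z 0.0995 mean [611.2 165.2] rect (array([610.3, 165.5]), array([49.4, 36.5]), 2.4)
scene lipwood [417, 116, 28, 31, 77] z 0.0161 mean [488.9 431. ] rect (array([482.2, 437.8]), array([ 37.9, 135.4]), 75.3)
scene lipwood [355, 124, 41, 16, 117] z 0.0175 mean [424.2 310.4] rect (array([416.8, 316.5]), array([106.9,  49.3]), 52.1)
scene lipwood [242, 161, 38, 10, 110] z 0.0182 mean [384.5  -8.4] rect (array([385.3,  -7.6]), array([94.6, 10.1]), 75.4)
scene lipwood [320, 187, 40, 20, 152] z 0.017 mean [573.1 104. ] rect (array([573. , 105.5]), array([ 12.
[... 7221 characters left out ...]
 364, 44, 20, 222] z 0.0815 mean [ 611.  -241.6] rect (array([ 610.6, -242.6]), array([60. , 29.7]), 15.0)
wrist plate [233, 388, 20, 8, 92] z 0.0813 mean [ 497.3 -288.5] rect (array([ 496.7, -288.1]), array([11.1, 27.4]), 89.5)
wrist wall [320, 0, 53, 38, 146] z 0.098 mean [599.6 155.3] rect (array([600.7, 154. ]), array([26.6, 55.7]), 55.2)
wrist wall [372, 0, 32, 4, 84] z 0.0933 mean [650.7 187.7] rect (array([646.9, 187.3]), array([31.3,  3.8]), 9.6)
wrist wall [180, 311, 22, 18, 267] z 0.09 mean [ 447.  -150.2] rect (array([ 445.6, -149.1]), array([27.1, 25.6]), 81.8)
wrist wall [307, 370, 44, 18, 477] z 0.09 mean [ 612.8 -252.1] rect (array([ 614.5, -255.2]), array([35.1, 49.1]), 67.5)
```

```bash
python3 - <<'E'
from h import *
c,h,W,_=cloud("side"); X,Y,z=W[...,0],W[...,1],W[...,2]
m=(z>.085)&(z<.096)&(X>.57)&(X<.66)&(Y>-.31)&(Y<-.21)
p=W[m][:,:2]; print(m.sum(),rect(p)); print(np.round(cv2.boxPoints(cv2.minAreaRect((p*1000).astype(np.float32)))))
w,v=np.linalg.eigh(np.cov(p.T)); print(v[:,1],w)
near=(abs(X-.615)<.16)&(abs(Y+.258)<.14)&(z<.18); print("max z near",np.nanmax(np.where(near,z,0)))
c,h,W,_=cloud("wrist"); X,Y,z=W[...,0],W[...,1],W[...,2]
for lo,hi in((.55,.6),(.64,.68)):
    m=(abs(z-.018)<.0015)&(X>lo)&(X<hi)&(Y>-.08)&(Y<.18)
    k,b=np.polyfit(Y[m],X[m],1); print("lip slope",np.degrees(k),"x at y=.05",b+.05*k)
m=(X>.56)&(X<.67)&(Y>-.13)&(Y<.0)&(z>.006)&(z<.02); print("rack ymin",np.percentile(Y[m],[0,.2,1]))
E
```

```text
761 (array([ 615. , -257.5]), array([37.2, 50.8]), 68.4)
[[ 585. -265.]
 [ 632. -284.]
 [ 645. -250.]
 [ 598. -231.]]
[-0.93051597  0.36625133] [0.00011751 0.00021816]
max z near 0.09214542763724126
lip slope -0.5633196765324949 x at y=.05 0.5717265962236006
lip slope -0.6802278515595928 x at y=.05 0.6583275801341427
rack ymin [-0.09764963 -0.09715662 -0.09624398]
```

```bash
python3 -m jog '{"xyz":[[0.014,0.055,0],[0.028,0.11,0],[0.042,0.165,0],[0.056,0.22,0],[0.0657,0.2577,0]],"roll":[5,10,15,19,22],"jaw":[0.088,0.088,0.088,0.088,0.088]}' 30; python3 -m jog '{"xyz":[[0,0,0],[0,0,0],[0,0,0]],"roll":[0,0,0],"jaw":[0.088,0.088,0.088]}'; python3 - <<'E'
from h import *
import cv2
s=manip.state(); print(s["tcp_pos"],R.from_quat(np.roll(s["eef_rot"],-1)).as_matrix().round(3))
cv2.imwrite("pics/w1.png",manip.get_image("wrist")["color"][:,:,::-1])
E
```

```text
clock: 1.02
tcp_pos: [0.6158, -0.2602, 0.2383]
eef_rot: [-0.0, 0.981, -0.192, -0.0]
ft_force: [0.4, 1.0, 0.8]
finger_gap: 0.0879
clock: 1.4
tcp_pos: [0.6157, -0.2564, 0.2392]
eef_rot: [-0.0, 0.982, -0.19, 0.0]
ft_force: [-0.6, 0.3, -0.1]
finger_gap: 0.0881
[ 0.61569652 -0.25639459  0.23919385] [[ 0.928 -0.373  0.   ]
 [-0.373 -0.928 -0.   ]
 [ 0.    -0.    -1.   ]]
```

View pics/w1.png

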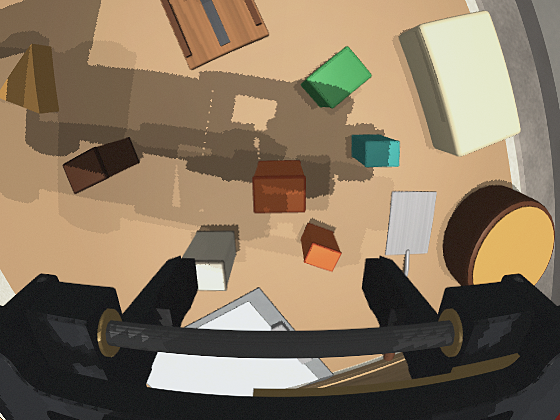

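The wrist view shows the orange slab at (279,187), centred in column and square to the jaws. The white slab at (212,260) is close to the left finger's path, so I'm checking its clearance.

```bash
python3 - <<'E'
from h import *
s=manip.state(); M=R.from_quat(np.roll(s["eef_rot"],-1)).as_matrix()
for n in("scene","side","wrist"):
    c,h,W,_=cloud(n); T=(W-s["tcp_pos"])@M
    z=W[...,2]
    m=(abs(z-.09)<.004)&(np.hypot(T[...,0],T[...,1])<.2)
    nn,l,st,ce=cv2.connectedComponentsWithStats(m.astype(np.uint8))
    for i in range(1,nn):
        if st[i,4]>100: print(n,"tool-frame xy mm",rect(T[l==i][:,:2]),cv2.boxPoints(cv2.minAreaRect((T[l==i][:,:2]*1000).astype(np.float32))).round().tolist())
E
```

```text
scene tool-frame xy mm (array([-81.6,  90.6]), array([35.6, 54.3]), 87.7) [[-109.0, 74.0], [-55.0, 72.0], [-54.0, 107.0], [-108.0, 109.0]]
scene tool-frame xy mm (array([0.7, 0.5]), array([53.8, 36.1]), 0.7) [[-26.0, 18.0], [-26.0, -18.0], [28.0, -17.0], [27.0, 19.0]]
scene tool-frame xy mm (array([  55.9, -110.6]), array([37.9, 51.1]), 49.5) [[24.0, -108.0], [63.0, -142.0], [88.0, -113.0], [49.0, -80.0]]
side tool-frame xy mm (array([  54.7, -110.2]), array([36.1, 53. ]), 47.7) [[23.0, -106.0], [62.0, -141.0], [86.0, -115.0], [47.0, -79.0]]
side tool-frame xy mm (array([-0.3,  1.2]), array([37.2, 50.8]), 88.7) [[-26.0, -17.0], [25.0, -18.0], [25.0, 19.0], [-25.0, 20.0]]
side tool-frame xy mm (array([-187.1,  -30.8]), array([20.5, 39.1]), 3.7) [[-199.0, -12.0], [-196.0, -51.0], [-176.0, -50.0], [-178.0, -11.0]]
side tool-frame xy mm (array([-82.8,  91.2]), array([36.9, 50.7]), 88.8) [[-109.0, 73.0], [-58.0, 72.0], [-57.0, 109.0], [-108.0, 110.0]]
wrist tool-frame xy mm (array([  53.4, -110.8]), array([37.6, 51.2]), 48.2) [[22.0, -108.0], [60.0, -142.0], [85.0, -114.0], [47.0, -80.0]]
wrist tool-frame xy mm (array([-187.8,  -31.7]), array([20.4, 40.6]), 4.0) [[-199.0, -12.0], [-197.0, -53.0], [-176.0, -51.0], [-179.0, -11.0]]
wrist tool-frame xy mm (array([-1.1,  0.2]), array([36.5, 50.8]), 89.8) [[-27.0, -18.0], [24.0, -18.0], [24.0, 18.0], [-26.0, 19.0]]
wrist tool-frame xy mm (array([-73.7,  89.9]), array([31.9, 37.3]), 0.7) [[-90.0, 108.0], [-89.0, 71.0], [-58.0, 71.0], [-58.0, 109.0]]
```

Clear and well centred. Descending to grasp.

```bash
python3 -m jog '{"xyz":[[0,0.0005,0.055],[0,0.0005,0.11],[0,0.0005,0.16],[0,0.0005,0.185],[0,0.0005,0.193]],"roll":[0,0,0,0,0],"jaw":[0.088,0.088,0.088,0.088,0.088]}' 30; python3 -m jog '{"xyz":[[0,0,0],[0,0,0],[0,0,0],[0,0,0],[0,0,0]],"roll":[0,0,0,0,0],"jaw":[0.088,0.03,0.03,0.03,0.03]}' 30;  python3 -m jog '{"xyz":[[0,0,0],[0,0,0],[0,0,0],[0,0,0],[0,0,0]],"roll":[0,0,0,0,0],"jaw":[0.03,0.03,0.03,0.03,0.03]}' 30
```

```text
clock: 2.22
tcp_pos: [0.6151, -0.2576, 0.0444]
eef_rot: [-0.0, 0.982, -0.191, -0.001]
ft_force: [-0.6, 0.3, 0.2]
finger_gap: 0.0878
clock: 2.85
tcp_pos: [0.6154, -0.2581, 0.046]
eef_rot: [0.0, 0.982, -0.191, -0.0]
ft_force: [-2.4, 0.9, 1.2]
finger_gap: 0.0502
clock: 3.48
tcp_pos: [0.6155, -0.2582, 0.046]
eef_rot: [0.0, 0.982, -0.191, 0.0]
ft_force: [-2.6, -0.0, 4.6]
finger_gap: 0.05
```

```bash
python3 -m jog '{"xyz":[[0,0,-0.02],[0,0,-0.06],[0,0,-0.11],[0,0,-0.15],[0,0,-0.17]],"roll":[0,0,0,0,0],"jaw":[0.03,0.03,0.03,0.03,0.03]}' 30; python3 -m jog '{"xyz":[[0,0,0],[0,0,0],[0,0,0],[0,0,0],[0,0,0]],"roll":[-6,-12,-18,-22.6,-22.6],"jaw":[0.03,0.03,0.03,0.03,0.03]}' 30;python3 -m jog '{"xyz":[[0,0,0],[0,0,0]],"roll":[0,0],"jaw":[0.03,0.03]}' 30
```

```text
clock: 4.1
tcp_pos: [0.6159, -0.2584, 0.2177]
eef_rot: [0.001, 0.982, -0.191, 0.001]
ft_force: [0.6, 0.1, -1.6]
finger_gap: 0.0498
clock: 4.72
tcp_pos: [0.6155, -0.2582, 0.215]
eef_rot: [-0.0, 1.0, 0.005, -0.0]
ft_force: [0.1, 0.1, -1.6]
finger_gap: 0.0498
clock: 4.97
tcp_pos: [0.6155, -0.2582, 0.2156]
eef_rot: [-0.0, 1.0, 0.005, -0.0]
ft_force: [-1.4, 0.3, -1.4]
finger_gap: 0.05
```

```bash
python3 -m jog '{"xyz":[[0,-0.03,0],[0.001,-0.08,0],[0.001,-0.13,0],[0.002,-0.18,0],[0.0025,-0.23,0]],"roll":[0,0,0,0,0],"jaw":[0.03,0.03,0.03,0.03,0.03]}' 30; python3 -m jog '{"xyz":[[0,-0.05,0],[0.001,-0.095,0],[0.001,-0.125,0],[0.001,-0.138,0],[0.001,-0.138,0]],"roll":[0,0,0,0,0],"jaw":[0.03,0.03,0.03,0.03,0.03]}' 30;python3 -m jog '{"xyz":[[0,0,0],[0,0,0],[0,0,0]],"roll":[0,0,0],"jaw":[0.03,0.03,0.03]}' 30
python3 - <<'E'
from h import *
d=[]
for n in("wrist","scene","side"):
    c,h,W,_=cloud(n); cv2.imwrite(f"pics/{n}2.png",c[:,:,::-1])
    X,Y,z=W[...,0],W[...,1],W[...,2]
    m=(abs(X-.615)<.06)&(abs(Y-.11)<.06)&(z>.13)&(z<.30)&(h[...,0]<14)&(h[...,1]>150)
    if m.sum()>20: print(n,m.sum(),np.percentile(W[m],[1,50,99],axis=0).round(4).tolist())
E
```

```text
clock: 5.6
tcp_pos: [0.6155, -0.0266, 0.2159]
eef_rot: [0.0, 1.0, 0.005, 0.0]
ft_force: [0.7, -0.3, -1.4]
finger_gap: 0.0498
clock: 6.22
tcp_pos: [0.6152, 0.1099, 0.2157]
eef_rot: [0.0, 1.0, 0.005, 0.0]
ft_force: [0.2, -0.5, -2.2]
finger_gap: 0.0496
clock: 6.6
tcp_pos: [0.6152, 0.1092, 0.2157]
eef_rot: [0.0, 1.0, 0.005, -0.0]
ft_force: [0.2, 0.1, -1.5]
finger_gap: 0.0499
wrist 13052 [[0.5907, 0.1091, 0.1755], [0.6148, 0.1279, 0.2516], [0.6385, 0.1293, 0.2608]]
scene 883 [[0.5832, 0.0895, 0.1717], [0.6257, 0.093, 0.218], [0.6545, 0.1258, 0.2616]]
side 1474 [[0.5892, 0.0902, 0.1731], [0.6105, 0.093, 0.2225], [0.6428, 0.1215, 0.2594]]
```

View pics/side2.png

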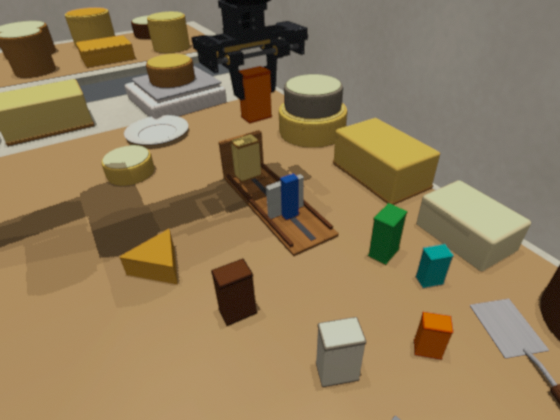

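View pics/wrist2.png

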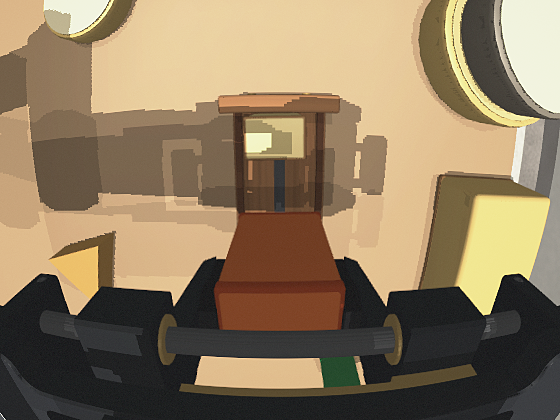

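Side view: the slab hangs upright between the fingers at (255,95) over the free gap. In the wrist view it is square to the rack. Lowering now.

```bash
python3 -m jog '{"xyz":[[0,0,0.03],[0,0,0.07],[0,0,0.11],[0,0,0.14],[0,0,0.15]],"roll":[0,0,0,0,0],"jaw":[0.03,0.03,0.03,0.03,0.03]}' 30; python3 -m jog '{"xyz":[[0,0,0.003],[0,0,0.006],[0,0,0.008],[0,0,0.009],[0,0,0.009]],"roll":[0,0,0,0,0],"jaw":[0.03,0.03,0.03,0.03,0.03]}' 30;python3 -m jog '{"xyz":[[0,0,0],[0,0,0],[0,0,0]],"roll":[0,0,0],"jaw":[0.03,0.03,0.03]}' 30
python3 - <<'E'
from h import *
for n in("scene","side","wrist"):
    c,h,W,_=cloud(n); cv2.imwrite(f"pics/{n}3.png",c[:,:,::-1])
    z=W[...,2]; m=(abs(W[...,0]-.615)<.03)&(abs(W[...,1]-.11)<.03)&(z>.08)&(z<.12)&(h[...,0]<14)
    if m.sum()>20: print(n,m.sum(),np.percentile(W[m],[1,50,99],axis=0).round(4).tolist())
E
```

```text
clock: 7.38
tcp_pos: [0.6145, 0.1098, 0.0641]
eef_rot: [-0.0, 1.0, 0.005, -0.001]
ft_force: [0.2, 0.9, -1.8]
finger_gap: 0.05
clock: 8.0
tcp_pos: [0.6152, 0.1099, 0.0569]
eef_rot: [0.0, 1.0, 0.005, 0.0]
ft_force: [0.8, 0.1, -1.4]
finger_gap: 0.0499
clock: 8.38
tcp_pos: [0.6152, 0.1099, 0.0568]
eef_rot: [0.0, 1.0, 0.005, 0.0]
ft_force: [0.3, -1.0, -1.7]
finger_gap: 0.0499
scene 193 [[0.5855, 0.0907, 0.0805], [0.6095, 0.0941, 0.097], [0.6436, 0.1211, 0.1062]]
side 401 [[0.5873, 0.0905, 0.0809], [0.6145, 0.0963, 0.0981], [0.6439, 0.1249, 0.1011]]
wrist 8442 [[0.5899, 0.1094, 0.0807], [0.6147, 0.1252, 0.1003], [0.6395, 0.13, 0.102]]
```

View pics/scene3.png

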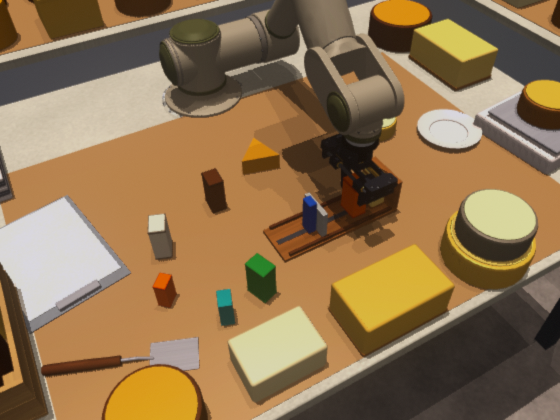

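The slab is over the floor with about 1 mm to go. Easing down, then releasing and lifting.

```bash
python3 -m jog '{"xyz":[[0,0,0.0005],[0,0,0.001],[0,0,0.001],[0,0,0.001]],"roll":[0,0,0,0],"jaw":[0.03,0.03,0.03,0.03]}' 30;python3 -m jog '{"xyz":[[0,0,0],[0,0,0],[0,0,0],[0,0,0],[0,0,0]],"roll":[0,0,0,0,0],"jaw":[0.054,0.062,0.075,0.08,0.08]}' 10; python3 -m jog '{"xyz":[[0,0,0],[0,0,-0.02],[0,0,-0.06],[0,0,-0.11],[0,0,-0.15]],"roll":[0,0,0,0,0],"jaw":[0.08,0.08,0.08,0.08,0.08]}' 10
```

```text
clock: 9.02
tcp_pos: [0.6151, 0.1099, 0.0559]
eef_rot: [0.0, 1.0, 0.005, 0.0]
ft_force: [-1.5, 0.9, 2.9]
finger_gap: 0.0497
clock: 9.65
tcp_pos: [0.6152, 0.1098, 0.0557]
eef_rot: [0.0, 1.0, 0.005, 0.0]
ft_force: [0.6, -0.6, 0.0]
finger_gap: 0.08
clock: 10.28
tcp_pos: [0.6152, 0.1099, 0.2079]
eef_rot: [0.0, 1.0, 0.005, 0.001]
ft_force: [-0.1, 1.0, -1.0]
finger_gap: 0.0799
```

```bash
python3 -m jog '{"xyz":[[-0.001,0.04,0],[-0.001,0.09,0],[-0.001,0.13,0],[-0.001,0.155,0],[-0.001,0.155,0]],"roll":[0,0,0,0,0],"jaw":[0.05,0.02,0,0,0]}' 20;python3 -m jog '{"xyz":[[0,0,0],[0,0,0],[0,0,0]],"roll":[0,0,0],"jaw":[0,0,0]}'
cat > chk.py <<'E'
from h import *
import sys
k=sys.argv[1]
for n in("scene","side","wrist"):
    c,h,W,_=cloud(n); cv2.imwrite(f"pics/{n}{k}.png",c[:,:,::-1])
    H,S=h[...,0],h[...,1]
    B=np.array([.615,.051]); a=np.radians(.6); d=W[...,:2]-B
    rx=d[...,0]*np.cos(a)+d[...,1]*np.sin(a); ry=-d[...,0]*np.sin(a)+d[...,1]*np.cos(a); z=W[...,2]
    on=(abs(rx)<.055)&(abs(ry)<.134)&(abs(z-.1)<.005)
    for nm,m in(("orange",on&(H<16)&(S>120)),("pale",on&(H>18)&(H<38)),("blue",on&(H>100)&(H<130)&(S>100))):
        if m.sum()>40: print(n,nm,m.sum(),"rack xy",rect(np.stack([rx[m],ry[m]],-1)),"z",np.median(z[m]).round(4))
E
python3 chk.py 4
```

```text
clock: 10.9
tcp_pos: [0.6157, -0.0466, 0.2056]
eef_rot: [0.0, 1.0, 0.004, -0.0]
ft_force: [-0.5, -0.0, -0.4]
finger_gap: 0.0323
clock: 11.28
tcp_pos: [0.6158, -0.0443, 0.2058]
eef_rot: [-0.0, 1.0, 0.006, 0.0]
ft_force: [1.2, 0.0, -0.3]
finger_gap: 0.0019
scene orange 314 rack xy (array([ 1.1, 86.5]), array([55.5, 92.9]), 1.9) z 0.0991
scene pale 222 rack xy (array([ -3.8, 115. ]), array([35.5, 50.4]), 87.8) z 0.0994
scene blue 87 rack xy (array([  2. , -60.7]), array([17.5, 29.2]), 88.3) z 0.099
side orange 103 rack xy (array([ 0.7, 56.9]), array([37. , 51.9]), 86.9) z 0.0979
side pale 194 rack xy (array([ -3.4, 113.1]), array([36.2, 49.3]), 89.6) z 0.0986
side blue 99 rack xy (array([ -1.3, -62.1]), array([17.3, 26.9]), 87.6) z 0.0985
wrist orange 500 rack xy (array([ 0.5, 57.2]), array([50.8, 31.9]), 0.7) z 0.0992
wrist pale 489 rack xy (array([ 0.1, 50.6]), array([15.6, 45.2]), 84.0) z 0.1001
wrist blue 923 rack xy (array([  0.2, -57.5]), array([19.9, 29.5]), 89.8) z 0.0998
```

View pics/wrist4.png

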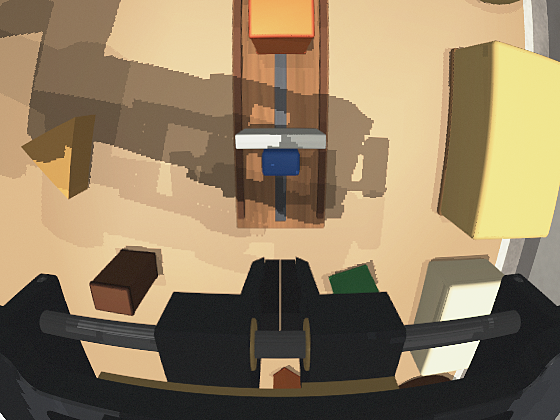

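The wrist view shows the orange slab standing square in the rack at (282,25). The blue block is at (281,160), with clear space behind it for the closed fingers. Lowering behind the block.

```bash
python3 -m jog '{"xyz":[[0,0,0.04],[0,0,0.09],[0,0,0.125],[0,0,0.14],[0,0,0.146]],"roll":[0,0,0,0,0],"jaw":[0,0,0,0,0]}' 20; python3 -m jog '{"xyz":[[0,-0.008,0],[0,-0.016,0],[0,-0.02,0],[0,-0.024,0],[0,-0.028,0]],"roll":[0,0,0,0,0],"jaw":[0,0,0,0,0]}'; python3 -m jog '{"xyz":[[0,-0.008,0],[0,-0.016,0],[0,-0.024,0],[0,-0.032,0],[0,-0.04,0]],"roll":[0,0,0,0,0],"jaw":[0,0,0,0,0]}'; python3 chk.py 5
```

```text
clock: 12.05
tcp_pos: [0.616, -0.0452, 0.0598]
eef_rot: [0.0, 1.0, 0.005, 0.0]
ft_force: [1.1, -0.5, 0.2]
finger_gap: 0.0005
clock: 12.68
tcp_pos: [0.6158, -0.0171, 0.0601]
eef_rot: [0.0, 1.0, 0.005, 0.0]
ft_force: [0.5, -2.7, 1.8]
finger_gap: 0.0006
clock: 13.3
tcp_pos: [0.6151, 0.0234, 0.0598]
eef_rot: [-0.0, 1.0, 0.005, 0.0]
ft_force: [1.8, -2.5, 2.4]
finger_gap: 0.0002
scene orange 283 rack xy (array([ 7.9, 52.2]), array([ 63. , 180.7]), 12.6) z 0.0993
scene pale 222 rack xy (array([ -3.5, 113.3]), array([35.3, 49.7]), 88.7) z 0.0996
side pale 81 rack xy (array([-8.4, 47.7]), array([170.3,  47.6]), 87.0) z 0.0988
wrist orange 7251 rack xy (array([ 0.4, 60. ]), array([51.2, 36.9]), 0.7) z 0.0998
wrist pale 9018 rack xy (array([ 0.5, 24.8]), array([ 46.4, 102.5]), 0.4) z 0.1001
wrist blue 3550 rack xy (array([-0.1, -6.6]), array([22.8, 29.8]), 89.8) z 0.0998
```

```bash
python3 -c "
import cv2;a=cv2.imread('pics/side5.png');cv2.imwrite('pics/side5c.png',cv2.resize(a[80:300,150:430],None,fx=2.5,fy=2.5))"
```

```text
(no output)
```

View pics/side5c.png

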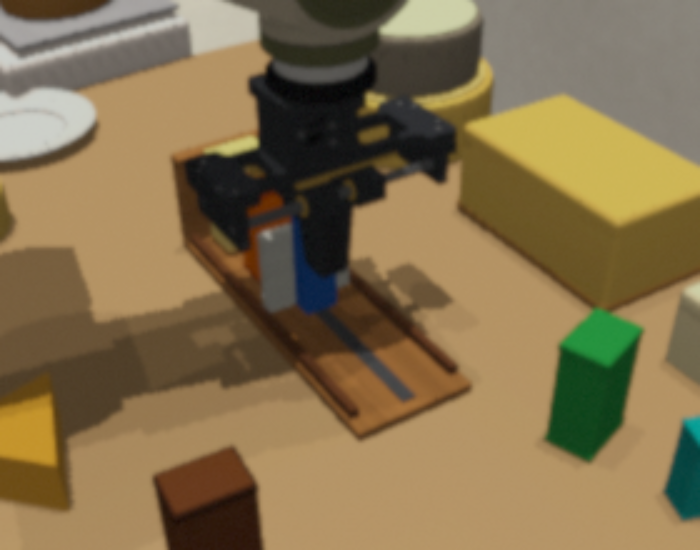

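The side view shows the fingers behind the blue block, with the stop about 25 mm short of the upright orange slab. Continuing slowly.

```bash
python3 -m jog '{"xyz":[[0,-0.005,0],[0,-0.01,0],[0,-0.015,0],[0,-0.02,0],[0,-0.023,0]],"roll":[0,0,0,0,0],"jaw":[0,0,0,0,0]}' 20; python3 -m jog '{"xyz":[[0,-0.003,0],[0,-0.006,0],[0,-0.009,0],[0,-0.012,0],[0,-0.015,0]],"roll":[0,0,0,0,0],"jaw":[0,0,0,0,0]}'; python3 -m jog '{"xyz":[[0,-0.001,0],[0,-0.002,0],[0,-0.003,0],[0,-0.004,0]],"roll":[0,0,0,0],"jaw":[0,0,0,0]}'; python3 chk.py 6
```

```text
clock: 14.08
tcp_pos: [0.6147, 0.0462, 0.0597]
eef_rot: [-0.0, 1.0, 0.005, -0.0]
ft_force: [-1.4, -2.6, -1.0]
finger_gap: 0.0006
clock: 14.7
tcp_pos: [0.6146, 0.061, 0.0597]
eef_rot: [0.0, 1.0, 0.005, -0.0]
ft_force: [-1.3, -3.8, -1.3]
finger_gap: 0.0005
clock: 15.2
tcp_pos: [0.6145, 0.0649, 0.0597]
eef_rot: [-0.0, 1.0, 0.005, -0.0]
ft_force: [-1.7, -3.3, -2.3]
finger_gap: 0.0001
scene orange 65 rack xy (array([-3.1, 67.5]), array([ 62.4, 131.3]), 0.1) z 0.0985
scene pale 223 rack xy (array([ -3.2, 114.6]), array([37.2, 48.8]), 87.6) z 0.0993
side orange 48 rack xy (array([-16.9,  73. ]), array([25.3, 14.6]), 87.0) z 0.0986
wrist orange 17153 rack xy (array([-1.6, 94.9]), array([54. , 77.9]), 1.7) z 0.0999
wrist pale 13771 rack xy (array([-3.2, 72.8]), array([ 47.1, 118.1]), 0.8) z 0.1001
wrist blue 3527 rack xy (array([-0.4, 34. ]), array([30.1, 22.8]), 2.0) z 0.0998
```

View pics/wrist6.png

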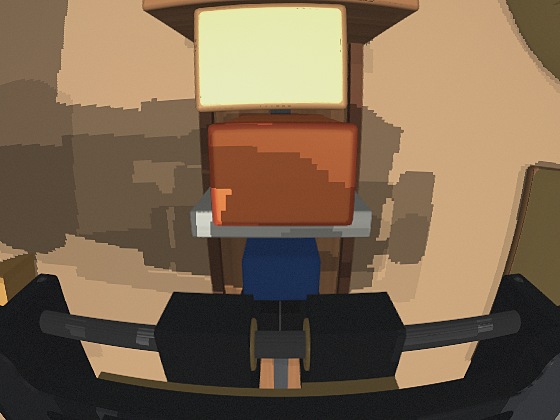

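The wrist view shows the stop against the orange slab. About 5 mm remains to the pale slab (rows 108–123), and a small gap to the wall. Advancing in 1 mm rows.

```bash
python3 -m jog '{"xyz":[[0,-0.001,0],[0,-0.002,0],[0,-0.003,0],[0,-0.004,0]],"roll":[0,0,0,0],"jaw":[0,0,0,0]}'; python3 -m jog '{"xyz":[[0,-0.001,0],[0,-0.0015,0],[0,-0.002,0]],"roll":[0,0,0],"jaw":[0,0,0]}'; python3 chk.py 7
```

```text
clock: 15.85
tcp_pos: [0.6146, 0.0689, 0.0598]
eef_rot: [0.0, 1.0, 0.005, 0.0]
ft_force: [-1.9, -3.9, -0.4]
finger_gap: 0.0007
clock: 16.23
tcp_pos: [0.6146, 0.0706, 0.0598]
eef_rot: [0.0, 1.0, 0.005, 0.0]
ft_force: [-2.8, -4.6, -0.6]
finger_gap: 0.0006
scene orange 49 rack xy (array([-0.8, 71.2]), array([127.1,  43.3]), 86.6) z 0.0995
scene pale 215 rack xy (array([ -2.8, 115.9]), array([50.2, 35.1]), 2.8) z 0.0996
side orange 48 rack xy (array([-17. ,  78.8]), array([25.7, 14.3]), 88.3) z 0.0986
wrist orange 16679 rack xy (array([-1.6, 98.1]), array([54.8, 72.1]), 0.5) z 0.0999
wrist pale 13902 rack xy (array([-4., 76.]), array([113.2,  47. ]), 89.7) z 0.1001
wrist blue 3538 rack xy (array([-0.2, 39.5]), array([22.8, 29.9]), 89.8) z 0.0998
```

View pics/wrist7.png

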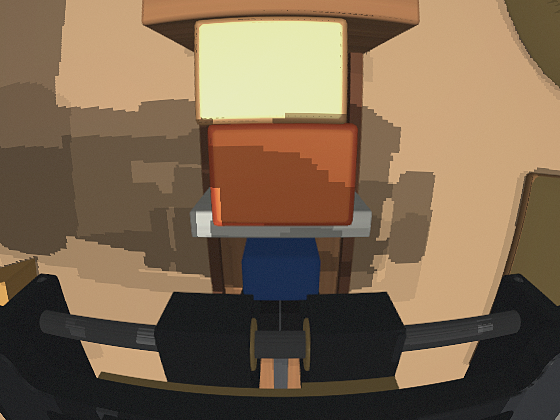

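The slabs now touch at row 123, with only the pale slab's gap to the wall left. Stepping in small rows and watching the force.

```bash
for i in 1; do :; done; python3 -m jog '{"xyz":[[0,-0.0005,0],[0,-0.001,0],[0,-0.001,0]],"roll":[0,0,0],"jaw":[0,0,0]}'; python3 -m jog '{"xyz":[[0,-0.0005,0],[0,-0.0005,0]],"roll":[0,0],"jaw":[0,0]}'; python3 -m jog '{"xyz":[[0,-0.0005,0],[0,-0.0005,0]],"roll":[0,0],"jaw":[0,0]}'
```

```text
clock: 16.75
tcp_pos: [0.6146, 0.0717, 0.0598]
eef_rot: [0.0, 1.0, 0.005, 0.0]
ft_force: [-1.9, -4.2, -1.5]
finger_gap: 0.0004
clock: 17.0
tcp_pos: [0.6146, 0.0722, 0.0597]
eef_rot: [0.0, 1.0, 0.005, -0.0]
ft_force: [-1.8, -4.7, -0.8]
finger_gap: 0.0007
clock: 17.25
tcp_pos: [0.6146, 0.0726, 0.0598]
eef_rot: [0.0, 1.0, 0.005, -0.0]
ft_force: [-2.2, -5.6, -0.7]
finger_gap: 0.0001
```

```bash
python3 -m jog '{"xyz":[[0,-0.0005,0],[0,-0.0005,0]],"roll":[0,0],"jaw":[0,0]}'; python3 -m jog '{"xyz":[[0,-0.0005,0],[0,-0.0005,0]],"roll":[0,0],"jaw":[0,0]}'; python3 chk.py 8
```

```text
clock: 17.5
tcp_pos: [0.6146, 0.0726, 0.0598]
eef_rot: [0.001, 1.0, 0.005, -0.0]
ft_force: [-2.4, -8.4, -0.3]
finger_gap: 0.0006
clock: 17.75
tcp_pos: [0.6146, 0.0726, 0.0598]
eef_rot: [0.001, 1.0, 0.005, -0.0]
ft_force: [-2.9, -10.1, -0.9]
finger_gap: 0.0007
scene orange 51 rack xy (array([ 1.1, 79.1]), array([129.9,  64.9]), 75.7) z 0.0992
scene pale 203 rack xy (array([ -3.3, 117.2]), array([50.4, 32.4]), 1.0) z 0.0996
side orange 50 rack xy (array([-17.2,  81.2]), array([28.5, 14.3]), 85.2) z 0.0987
wrist orange 16205 rack xy (array([-1.7, 99. ]), array([70., 55.]), 90.0) z 0.0999
wrist pale 13832 rack xy (array([-3.7, 77.8]), array([112.4,  47.3]), 89.9) z 0.1001
wrist blue 3495 rack xy (array([-0.3, 41.4]), array([22.6, 29.7]), 89.3) z 0.0998
```

View pics/wrist8.png

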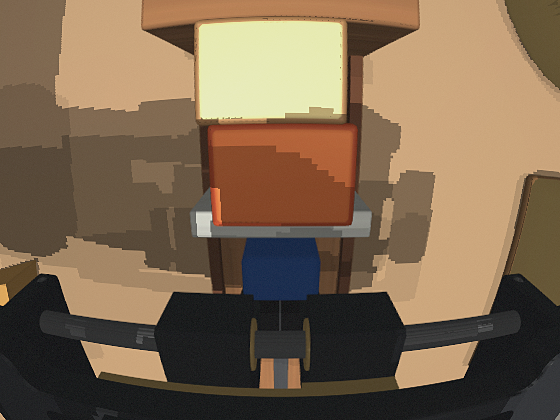

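The TCP has stalled at y = 0.0726 while the force rose from 5 to 10 N, so the row is snug. The wrist view shows the slabs upright, touching and against the wall. Backing off and lifting.

```bash
python3 -m jog '{"xyz":[[0,0.004,0],[0,0.015,0],[0,0.035,0],[0,0.045,0],[0,0.045,0]],"roll":[0,0,0,0,0],"jaw":[0,0,0,0,0]}'; python3 -m jog '{"xyz":[[0,0,-0.03],[0,0,-0.08],[0,0.03,-0.12],[0,0.06,-0.15],[0,0.08,-0.15]],"roll":[0,0,0,0,0],"jaw":[0,0,0,0,0]}'; python3 -m jog '{"xyz":[[0,0,0],[0,0,0],[0,0,0]],"roll":[0,0,0],"jaw":[0,0,0]}'; python3 chk.py 9
```

```text
clock: 18.52
tcp_pos: [0.6151, 0.0278, 0.0598]
eef_rot: [-0.0, 1.0, 0.004, 0.0]
ft_force: [-0.7, 0.8, -1.0]
finger_gap: 0.0003
clock: 19.15
tcp_pos: [0.6165, -0.0521, 0.2118]
eef_rot: [0.001, 1.0, 0.005, 0.002]
ft_force: [0.1, -0.2, 0.1]
finger_gap: 0.0005
clock: 19.52
tcp_pos: [0.6156, -0.0501, 0.2089]
eef_rot: [-0.0, 1.0, 0.006, -0.001]
ft_force: [0.2, 0.2, 0.7]
finger_gap: 0.0004
scene orange 308 rack xy (array([ 1.4, 95.9]), array([54.2, 70.4]), 3.9) z 0.099
scene pale 213 rack xy (array([ -2.7, 116.5]), array([50.6, 34.3]), 0.6) z 0.0993
scene blue 89 rack xy (array([ 2. , 40.2]), array([30. , 19.3]), 4.2) z 0.0988
side orange 101 rack xy (array([ 0.3, 80.8]), array([37.6, 51.4]), 88.5) z 0.0979
side pale 176 rack xy (array([ -2.2, 116.8]), array([50.4, 33.7]), 2.6) z 0.0987
side blue 86 rack xy (array([-0.4, 39.8]), array([29.4, 20. ]), 7.8) z 0.0984
wrist orange 327 rack xy (array([ 0.4, 65.9]), array([50. ,  5.8]), 0.7) z 0.099
wrist blue 896 rack xy (array([-0.1, 41.7]), array([28.6, 19.1]), 0.0) z 0.0998
```

View pics/side9.png

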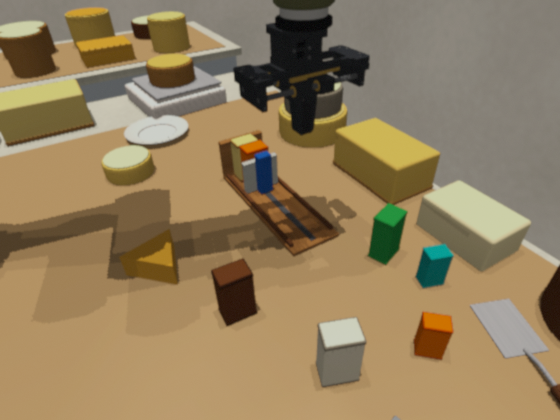

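View pics/scene9.png

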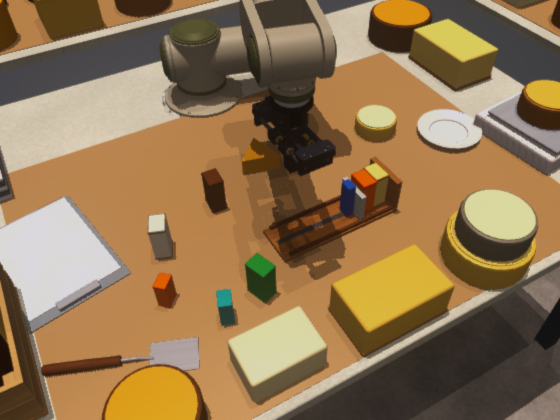

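Both views show the order wall, pale, orange, stop: side view around (250,165), scene view around (370,190). Everything is upright and snug. Block centre at rack y ≈ 0.041 gives a travel of about 0.148, and the arm is clear.

```bash
python3 -c "
from bench import manip
print(manip.sign_off())"
```

```text
the job is handed in; nothing more can be done
None
```

The orange slab is in the rack next to the pale one, and the stop is pushed home with both slabs upright and snug. I handed the job in at about 20 s on the robot's clock. Sign-off gave no verdict.

**What I did:** I gripped the large orange slab across its 50 mm width and stood it on the rack floor at rack y ≈ 0.058. Then I pushed the blue block with closed fingers until the tool stalled. The push force rose from about 5 to 10 N at that point. I backed the arm clear before handing in.

**Last checks:**

| Item | Measured (rack frame) | Required |
|---|---|---|
| Orange slab | x ≈ 0, y ≈ 0.081 m, square within about 2° | y 0.06–0.092 m |
| Pale slab | x ≈ −2.5 mm, y ≈ 0.117 m, square within about 3° | y 0.1–0.125 m |
| Stop travel | about 0.147–0.149 m | over 0.136 m |

**Disagreements:** the side and scene cameras put the stop 1–2 mm further back than the wrist camera. The automatic scene and wrist readings of the orange slab's position were unreliable: other wood got into the scene mask, and the wrist view was cut off. So its final position comes from the side camera alone, with the pictures agreeing.

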